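Cap a tube rack in the guarded strip press

ROBOT

A 6-joint arm with a two-finger parallel gripper is mounted at the origin on the work surface. World frame = base frame: x ahead of the robot, y to its left, z up, the work surface at z = 0. Lengths are in m, angles in rad, forces in N, time in s.
With the tool pointing down it reaches from about 0.3 to 0.825 m from the base axis. Payload 5.4 kg.
Tool frame: the origin (TCP) lies between the finger pads; the fingertips stand 19 mm ahead of it and the grasp point (between the pads) is the TCP (bot.tip_extent is the distance from the TCP to the fingertips, in m); z points along the fingers, x is the direction in which the jaws open and shut, and the axes are right-handed (so a half turn about z gives the same grasp; the last joint's range is limited). The gripper opens to 92 mm and grips with 3 to 60 N. Pads are 20 mm wide; open, the fingers measure 128 mm over their backs; the gripper's body (75 mm by 189 mm) begins 69 mm behind the grasp point.
Start: joints at [-1.362, 0.158, 1.597, -0, 1.386, -0.21], TCP at [0.234, -0.525, 0.234] pointing down, gripper open.
Joint ranges: [-2.91, 2.91], [-0.94, 2.29], [0.18, 2.7], [-1.29, 4.43], [0.17, 2.64], [-3, 3]. Speed limits (rad/s): [2.57, 2.57, 3.14, 3.14, 3.14, 3.14].

INTERFACE

Orientations are given as a 3x3 rotation matrix whose columns are the frame's x, y, z axes.
In Python, from bench import bot gives the robot as it stands.
- The arm moves only by the tool apply_moves, never from a script. Its argument "targets" is a list of rows, each a list of 3 entries, a list of its own where there are three numbers: the shift along the tool's x, y, z in m, then the turn about the tool's z in rad, then the opening, from 0 (shut) to 1 (fully open). In form: [[[x, y, z], roll, fingers], ...]. A call has 1 to 5 rows; each row is the pose to reach, as a shift and turn from the pose commanded when the call began, along the tool's axes at that moment; what a row does not reach only later rows make up. A row lasts 1/8 s, in which the tool goes at most 62.5 mm and 10.7 degrees, less where a joint would pass 70% of its speed; a pose out of reach is approached as far as the arm can. A call with a gripper value outside its range is refused whole. The fingers move at their own pace and stop on an object; "force" is the grip in N (left out, the last holds). Time passes only in rows, so rows that repeat a pose let the fingers close. It gives the time, the measured TCP pose, the force and the opening at its end, in the units of the state.
- bot.sense(): the state, without advancing time (a new reading comes with each control period).
- bot.read_camera(name): name is "scene" or "top" or "wrist"; returns the picture (400x640x3 uint8, blue, green, red); there is no depth.
- bot.calibration(name): a dict with "intrinsics" (3x3 intrinsics, pixels), "k1" (the pictures are not rectified: a ray, as slopes to the right and down, at radius r is drawn at 1 + k1 r^2 times it, then the intrinsics apply), "R" (3x3) and "t" (3): a world point X has camera coordinates R X + t. Camera axes: x right, y down, z forward; pixel columns grow to the right and rows downward; lengths in m; the calibration is good to about 2 mm. A picture is of the moment at which its call begins: read the wrist's pose just before it. calibration takes no time and is no camera call; for the wrist camera it gives the pose at the moment of the call.
- bot.finish_job(): hands the job in, once; it reports no verdict.
The state is a dict: "t": time; "joint_positions": joint angles; "joint_velocities": joint speeds; "tau": joint torques, N m; "tcp_pos": TCP position; "ee_rot": TCP orientation; "contact_force": force on the tool from outside, world axes, zero at the start; "wrist_torque": the same for the moment, N m; "grip_width": finger opening in m.
Only numpy, scipy, OpenCV 4.12 (cv2) and the standard library are available. Lean on these libraries where they do the work, as an engineer would, in place of code of your own. Each camera call takes 0.05 s, during which the arm holds its last target.

TASK

Push the sled carrying the green tube rack along its channel until it is fully home against the stop of the capping press, without lifting it. Then reach down through the yellow-edged window of the clear guard and press the red lever pad fully down, keep it down for two seconds so the caps seat, and let it spring back up. Do not touch the guard or its window frame at any time, do not work the lever before the sled is home, and leave everything else on the bench alone.

Things in the scene. Friction and masses are not known exactly. Their poses are not given: they have to be found in the camera images.
- press: Fixed capping press (mm). Origin on the bench; x from open front to rear column, y along the channel to its loading end. White bed, top 15 above bench, x -80..120, y -105..295. Guide strips 14 above the bed at x = +-52.5 keep the sled straight; dark stop wall, 45 above bench, at y = -73. Navy rear column x 80..116, y +-50, 120 tall, hinge cheeks to 137.
- guard: Clear guard fixed on the press, same origin and axes (mm): panel 155 x 155, 5 thick, on four posts, y +-77.5, sloping 15 deg: top 123 above bench at its low edge x = -85, 163 at its high edge x = 65. Clear skirts on three sides down to 86 above bench; the sled passes below. The way to the lever is the window. Do not touch.
- window (a point): Centre of the guard window on the panel's upper face, at press x -10, y 0, z 143 mm. The opening is 90 mm along the slope (87 mm seen from above, along the press's x) by 84 mm along the press's y, with an 8 mm yellow edge round it. Fingers pass only when closed; straight down fits.
- lever_pad (a point): Centre of the top of the red lever pad, below the window's centre; pad 42 (press x) x 50 (press y) mm. At rest its top is 125 mm above the bench, 18 mm below the window's centre; fully down it is 100 mm. It tilts about a hinge 95 mm away in the press's +x and shifts less than 5 mm sideways.
- lever (a joint): Lever angle in rad: 0 at rest (up), 0.27 fully down at a hard stop. A spring returns it; pressing at the pad takes about 1 N to start and 4 to 5 N just before the stop.
- sled: Loose sled (mm), 95 wide, y -70..152, 8 thick, about 0.35 kg, with a green rack (85 x 125 about the origin, top 36, caps to 43 above the underside) and a navy push tab at the tail. Origin: underside, below the rack's centre; axes as the press's. Lies on the bed, 15 above bench. Home: its y in the press frame is 0, nose on the stop; starts 50 to 115 short, at +y. Pushing takes up to 6 N.
- push_tab (a point): Centre of the outer (+y) face of the navy push tab: 70 mm wide along the sled's x, 8 mm thick, from 8 to 58 mm above the sled's underside, yellow line on top; this point is 36 mm above the underside. Push it in the press's -y direction. At home it is at press y = 152 mm, 74 mm clear of the guard.
- wash_bottle: white bottle with a green band, 66 mm across, 150 mm tall. Loose bystander, not to be disturbed. Origin: centre of its underside.
- blue_jar: white jar with blue cap, 48 mm across, 60 mm tall. Loose bystander, not to be disturbed. Origin: centre of its underside.
- red_jar: white jar with red cap, 48 mm across, 60 mm tall. Loose bystander, not to be disturbed. Origin: centre of its underside.
- tip_box: turquoise pipette tip box, 80 x 120 mm, 66 mm tall. Loose bystander, not to be disturbed. Origin: centre of its underside.
- pen: blue and white marker lying flat along its own x, 120 mm long, 13 mm thick. Loose bystander, not to be disturbed. Origin: centre of its underside.
- loose_cap: blue screw cap lying flat, 38 mm across, 14 mm tall. Loose bystander, not to be disturbed. Origin: centre of its underside.
Things that resemble listed ones, but are neither listed nor needed, are in the scene too. Leave any orange or pink look-alike of the sled alone.

How it is judged:
By the outcome, as a careful person would: the job done as asked, in the order asked, and still so for the second after the job is handed in, with the robot touching nothing.
It also fails if it takes over 53 s, if anything falls off the work surface, if the arm or the gripper's body presses on something with over 40 N, if the wrist force passes 120 N, or if a joint passes its speed limit or range.

## Working session

There is one attempt and no reset: what is moved stays moved. The work goes in short steps, Python scripts to look and compute and a tool call to move; the robot and the scene stay as the last step left them, time stands still between calls to the robot, and variables do not carry over. Pictures are saved under pics/ and viewed, and the job is handed in when it is done.

Besides the shell and the picture viewer there is one more tool, called as name(argument=value, ...), one argument or row to a line, values as JSON. apply_moves: Moves the arm, as the interface text tells. Its arguments: {"type":"object","properties":{"targets":{"type":"array","items":{"type":"array"}},"force":{"type":"number"}},"required":["targets"]}

```bash
mkdir -p pics; ls; python3 - <<'E'
from bench import bot
import cv2
s=bot.sense();print(s)
for n in("scene","top","wrist"):
    c=bot.calibration(n);print(n,c)
    cv2.imwrite(f"pics/{n}0.png",bot.read_camera(n))
E
```

```text
pics
{'t': 0.0, 'joint_positions': array([-1.36211744e+00,  1.59061412e-01,  1.59826336e+00,  2.62953758e-05,
        1.38619943e+00, -2.10090121e-01]), 'joint_velocities': array([ 0.00052112,  0.00037241,  0.00147605,  0.00195832, -0.00057447,
       -0.00080428]), 'tau': array([-2.50431403e-03, -3.85577416e+01, -3.22110271e+01,  6.97780657e-02,
        3.80747917e-02, -1.52471757e-04]), 'tcp_pos': array([ 0.23368029, -0.52470973,  0.23259637]), 'ee_rot': array([[ 4.06631356e-01, -9.13592250e-01, -3.74866019e-04],
       [-9.13590385e-01, -4.06631303e-01,  1.89499729e-03],
       [-1.88368710e-03, -4.28091327e-04, -9.99998134e-01]]), 'contact_force': array([-0.0555407 , -0.50126591,  0.25624249]), 'wrist_torque': array([-0.01219973,  0.0189247 ,  0.00485275]), 'grip_width': 0.09194852757290452}
scene {'intrinsics': array([[429.15436384,   0.        , 324.6976636 ],
       [  0.        , 429.15436384, 204.42049681],
       [  0.        ,   0.        ,   1.        ]]), 'k1': 0.015831715977521595, 'R': array([[ 0.89621011,  0.44357873,  0.00673348],
       [ 0.27876134, -0.55127457, -0
[... 263 characters left out ...]
       ,   1.        ]]), 'k1': -0.03913626356167324, 'R': array([[ 4.74256414e-02, -9.98874364e-01, -9.01741426e-04],
       [-9.76610009e-01, -4.61789702e-02, -2.10000937e-01],
       [ 2.09722911e-01,  1.08400789e-02, -9.77700769e-01]]), 't': array([-0.01449652,  0.51273897,  1.54636649])}
wrist {'intrinsics': array([[327.58574535,   0.        , 322.19644377],
       [  0.        , 327.58574535, 203.62125828],
       [  0.        ,   0.        ,   1.        ]]), 'k1': 0.01748266089246139, 'R': array([[ 0.40748028, -0.91321275, -0.00151289],
       [-0.87626539, -0.39145957,  0.28092416],
       [-0.25713576, -0.11314536, -0.95972878]]), 't': array([-0.57447332, -0.03252998,  0.39075534])}
```

View pics/scene0.png

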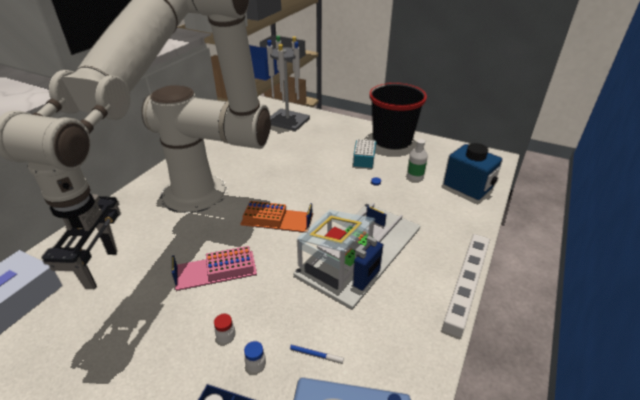

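View pics/top0.png

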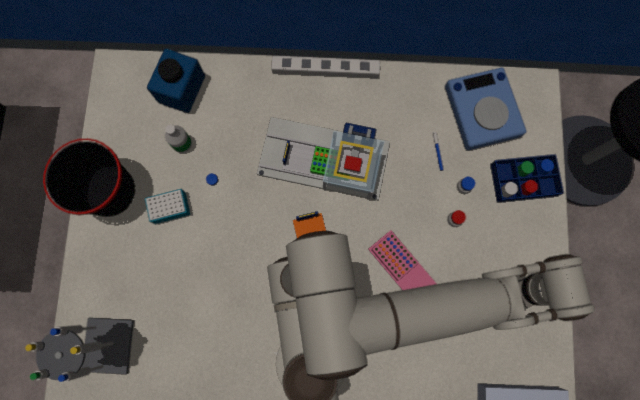

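View pics/wrist0.png

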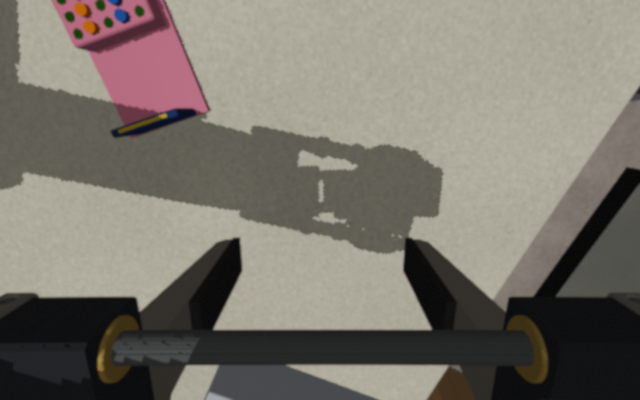

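The top view shows the press at about (350,155), its guard window at (353,163), and the push tab of the green-rack sled at (286,152). The orange look-alike is at (308,222) and the pink one at (400,260). I'll enlarge the crop to confirm.

```bash
python3 - <<'E'
import cv2
im=cv2.imread("pics/top0.png");c=im[105:215,245:405];cv2.imwrite("pics/topc.png",cv2.resize(c,None,fx=5,fy=5,interpolation=cv2.INTER_CUBIC))
im=cv2.imread("pics/scene0.png");c=im[190:310,285:430];cv2.imwrite("pics/scenec.png",cv2.resize(c,None,fx=5,fy=5,interpolation=cv2.INTER_CUBIC))
E
```

```text
(no output)
```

View pics/topc.png

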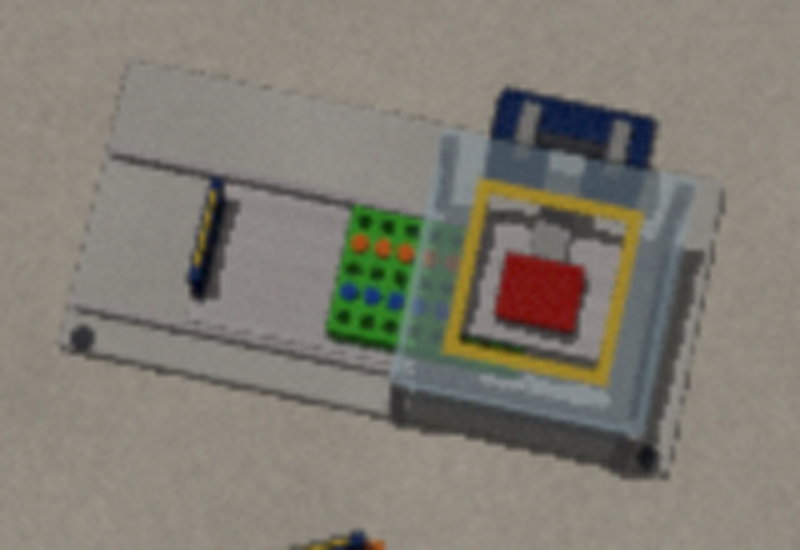

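View pics/scenec.png

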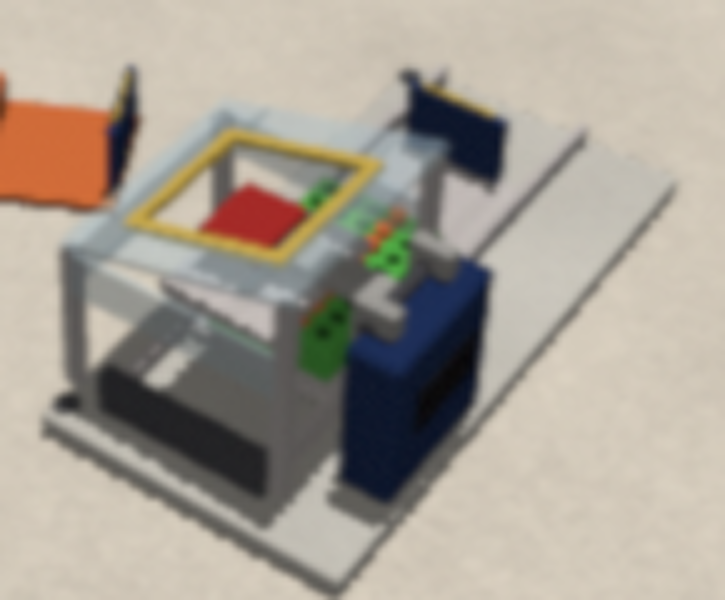

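```bash
cat > h.py <<'E'
import numpy as np,cv2
from scipy.optimize import least_squares
def proj(c,X):
    X=np.atleast_2d(X)@c["R"].T+c["t"]; s=X[:,:2]/X[:,2:]
    s=s*(1+c["k1"]*(s**2).sum(1,keepdims=True)); K=c["intrinsics"]
    return s*[K[0,0],K[1,1]]+[K[0,2],K[1,2]]
def W(p,P):
    P=np.atleast_2d(P)/1000.;c,s=np.cos(p[2]),np.sin(p[2])
    return np.c_[p[0]+c*P[:,0]-s*P[:,1],p[1]+s*P[:,0]+c*P[:,1],P[:,2]]
sx=53*np.cos(np.radians(15));sz=53*np.sin(np.radians(15))
wc=[-10,0,143]
WIN=np.array([[-10-sx,50,143-sz],[-10+sx,50,143+sz],[-10+sx,-50,143+sz],[-10-sx,-50,143-sz]])
BED=np.array([[-80,295,15],[120,295,15],[120,-105,15],[-80,-105,15]])
E
python3 - <<'E'
from h import *
from bench import bot
ct,cs=bot.calibration("top"),bot.calibration("scene")
T=np.array([[443,352],[483,180],[645,212],[605,385],[65,347],[130,63],[725,185],[660,475]])/5+[245,105]
S=np.array([[228,130],[382,163],[285,265],[127,220],[np.nan]*2,[678,182],[335,588],[42,422]])/5+[285,190]
P=np.r_[WIN,BED]
def f(p):
    X=W(p,P);r=np.r_[proj(ct,X)-T,proj(cs,X)-S];return r[~np.isnan(r[:,0])].ravel()
o=least_squares(f,[0.5,-0.1,-0.25],loss="soft_l1");p=o.x;print(p,np.degrees(p[2]));print(f(p).reshape(-1,2).round(1))
np.save("p.npy",p)
# tab: sled y fit
TT=np.array([[217,181],[195,292]])/5+[245,105];TS=np.array([[505,122],[412,82]])/5+[285,190]
def g(d):
    X=W(p,[[35,148+d[0],73],[-35,148+d[0],73]]);return np.r_[proj(ct,X)-TT,proj(cs,X)-TS].ravel()
o=least_squares(g,[80]);print("sled y",o.x,g(o.x).reshape(-1,2).round(1));d=o.x[0]
for n,c in(("top",ct),("scene",cs)):
    im=cv2.imread(f"pics/{n}0.png");im=cv2.resize(im,None,fx=4,fy=4,interpolation=cv2.INTER_CUBIC)
    for Q in(WIN,BED,np.array([[-45-0+10,152+d,73],[35,152+d,73],[35,144+d,73],[-35,144+d,73]]),np.array([[-31,25,125],[11,25,125],[11,-25,125],[-31,-25,125]]),np.array([[80,-50,120],[80,50,120],[116,50,120],[116,-50,120]])):
        q=(proj(c,W(p,Q))*4+1.5).round().astype(int);cv2.polylines(im,[q],True,(255,0,255),1,cv2.LINE_AA)
    x0,y0=((245,105) if n=="top" else (285,190)); cv2.imwrite(f"pics/ov_{n}.png",im[y0*4:(y0+130)*4,x0*4:(x0+165)*4])
E
```

```text
[ 0.6069887  -0.10087421 -0.16604365] -9.513600498009382
[[-0.3 -0.2]
 [-1.  -0.8]
 [-0.3 -0.4]
 [ 0.2  0.1]
 [-1.8 -0.6]
 [-0.5 -1.4]
 [ 0.1 -1.2]
 [ 1.7 -0.4]
 [-0.5  0.2]
 [-0.2  0.1]
 [-1.6  0.3]
 [-1.6  1.2]
 [-0.1 -0.7]
 [ 0.  -0.1]
 [-1.3 -0.9]]
sled y [63.59117184] [[ 0.1 -1.3]
 [-0.5 -2.5]
 [-0.2  0.6]
 [-1.1  0.2]]
```

View pics/ov_top.png

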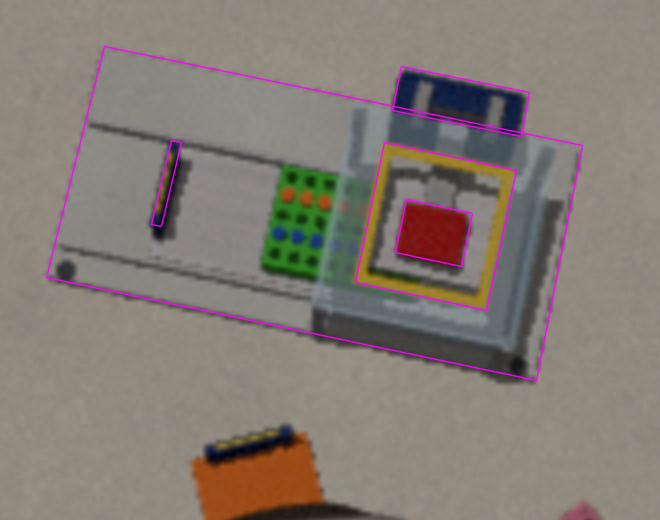

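View pics/ov_scene.png

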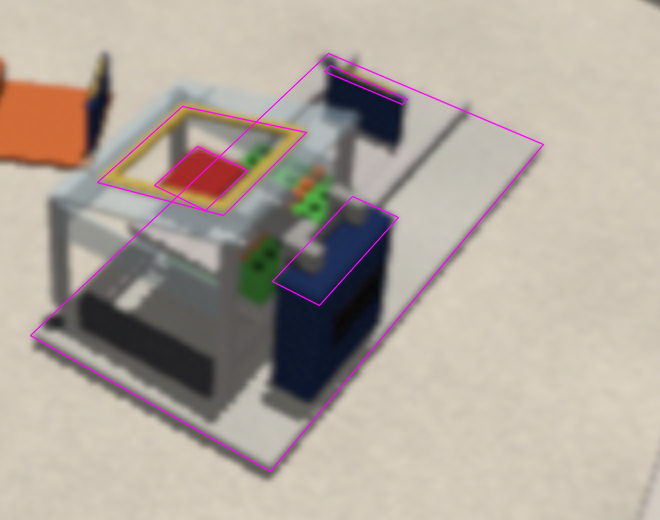

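The projected model agrees to within about 1 px, and the sled is about 63 mm short of home. The press sled is the one with the green rack and navy tab. Next I'll plan the approach and locate the wrist camera in the tool frame.

```bash
cat >> h.py <<'E'
def go(bot,target,yawdir=None):
    s=bot.sense();R=s["ee_rot"];d=R.T@(np.array(target)-s["tcp_pos"])
    print("t",round(s["t"],2),"tcp",s["tcp_pos"].round(4),"F",s["contact_force"].round(2),"shift",d.round(4))
    if yawdir is not None:
        v=R.T@np.r_[yawdir,0];print("roll",np.arctan2(v[1],v[0]).round(4))
def press(bot,p,m=0):
    s=bot.sense();d=s["tcp_pos"]-[p[0],p[1],0];c,n=np.cos(p[2]),np.sin(p[2])
    print("tcp in press mm",(1000*np.array([c*d[0]+n*d[1],-n*d[0]+c*d[1],d[2]])).round(1),"F press",np.round([c*s["contact_force"][0]+n*s["contact_force"][1],-n*s["contact_force"][0]+c*s["contact_force"][1],s["contact_force"][2]],2),"t",round(s["t"],2),"grip",round(s["grip_width"],4))
E
python3 - <<'E'
from h import *
from bench import bot
p=np.load("p.npy");s=bot.sense();c=bot.calibration("wrist")
print("cam in tool",s["ee_rot"].T@(-c["R"].T@c["t"]-s["tcp_pos"]))
print(s["ee_rot"][:,1])
X=W(p,[[0,250,0]])[0];X[2]=.26;print(X)
go(bot,X,[np.cos(p[2]),np.sin(p[2])])
E
```

```text
cam in tool [ 0.00026661 -0.07903054 -0.15052593]
[-9.13569715e-01 -4.06682063e-01 -2.74154320e-04]
[0.64830913 0.14568739 0.26      ]
t 0.15 tcp [ 0.2337 -0.5249  0.2329] F [-0.54 -0.29  0.13] shift [-0.444  -0.6515 -0.0263]
roll -0.9859
```

apply_moves(
  targets=[
    [[-0.03,-0.04,-0.02],-0.18,0],
    [[-0.06,-0.085,-0.03],-0.36,0],
    [[-0.09,-0.13,-0.03],-0.54,0],
    [[-0.12,-0.176,-0.03],-0.72,0],
    [[-0.15,-0.22,-0.03],-0.9,0],
  ],
)

```text
t: 0.78
tcp_pos: [0.3744, -0.2971, 0.2634]
ee_rot: [[0.97, -0.244, 0.0], [-0.244, -0.97, 0.0], [-0.0, -0.0, -1.0]]
contact_force: [1.1, 0.1, 1.0]
grip_width: 0.0441
```

```bash
python3 - <<'E'
from h import *
from bench import bot
p=np.load("p.npy");X=W(p,[[0,250,0]])[0];X[2]=.26
go(bot,X,[np.cos(p[2]),np.sin(p[2])])
E
```

```text
t 0.78 tcp [ 0.3744 -0.2971  0.2634] F [1.06 0.08 0.96] shift [ 0.1577 -0.4962  0.0035]
roll -0.0802
```

apply_moves(
  targets=[
    [[0.018,-0.055,0],-0.08,0],
    [[0.036,-0.113,0],-0.08,0],
    [[0.054,-0.17,0],-0.08,0],
    [[0.072,-0.227,0],-0.08,0],
    [[0.09,-0.283,0],-0.08,0],
  ],
)

```text
t: 1.4
tcp_pos: [0.5322, -0.0452, 0.2635]
ee_rot: [[0.985, -0.171, -0.0], [-0.171, -0.985, -0.0], [0.0, 0.0, -1.0]]
contact_force: [1.5, -1.0, -0.1]
grip_width: 0.0008
```

```bash
python3 - <<'E'
from h import *
from bench import bot
p=np.load("p.npy");X=W(p,[[0,250,0]])[0];X[2]=.26
go(bot,X,[np.cos(p[2]),np.sin(p[2])])
E
```

```text
t 1.4 tcp [ 0.5322 -0.0452  0.2635] F [ 1.55 -1.02 -0.07] shift [ 0.0818 -0.208   0.0034]
roll -0.0058
```

apply_moves(
  targets=[
    [[0.021,-0.053,0],0,0],
    [[0.042,-0.107,0],0,0],
    [[0.062,-0.16,0],0,0],
    [[0.082,-0.208,0.0],0,0],
    [[0.082,-0.208,0.0],0,0],
  ],
)

```text
t: 2.02
tcp_pos: [0.6482, 0.1467, 0.2618]
ee_rot: [[0.986, -0.167, -0.002], [-0.167, -0.986, 0.001], [-0.002, -0.0, -1.0]]
contact_force: [-0.3, -0.9, -0.4]
grip_width: 0.0002
```

```bash
python3 - <<'E'
from h import *
from bench import bot
p=np.load("p.npy");press(bot,p)
c=bot.calibration("wrist");im=bot.read_camera("wrist");cv2.imwrite("pics/w1.png",im)
d=63.6
for Q in(WIN,BED,np.array([[-35,152+d,73],[35,152+d,73],[35,144+d,73],[-35,144+d,73]])):
    q=(proj(c,W(p,Q))).round().clip(-2000,2000).astype(int);cv2.polylines(im,[q],True,(255,0,255),1,cv2.LINE_AA)
cv2.imwrite("pics/w1o.png",im);cv2.imwrite("pics/top1.png",cv2.resize(bot.read_camera("top")[90:230,230:420],None,fx=4,fy=4))
E
```

```text
tcp in press mm [ -0.3 251.  261.8] F press [-0.2  -0.91 -0.42] t 2.02 grip 0.0002
```

View pics/w1o.png

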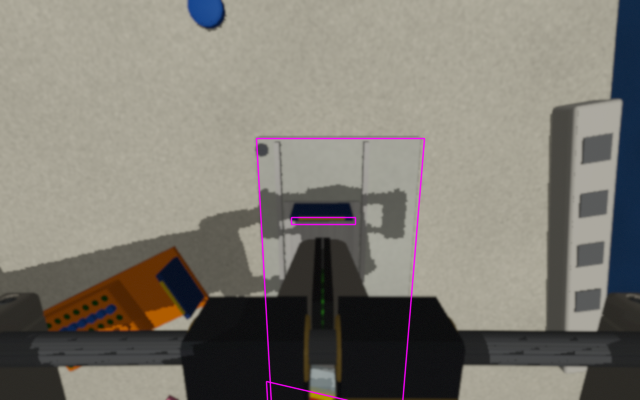

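View pics/top1.png

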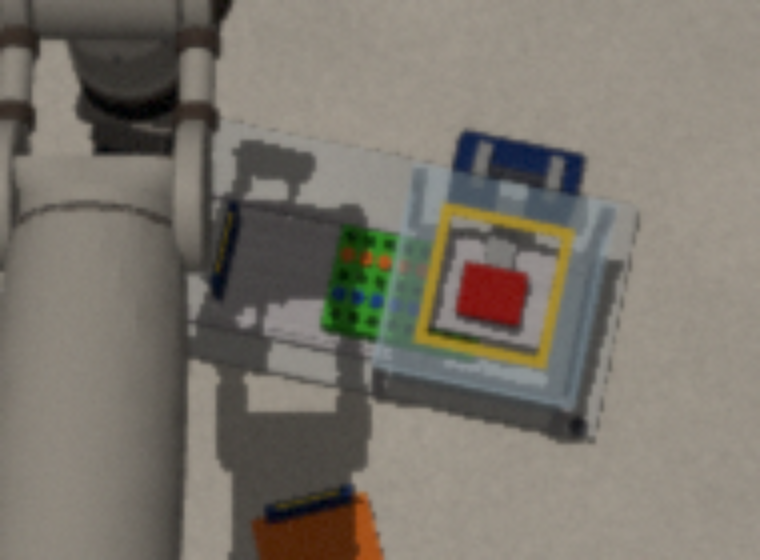

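apply_moves(
  targets=[
    [[0,0,0.055],0,0],
    [[0,0,0.11],0,0],
    [[0,0,0.165],0,0],
    [[0,0,0.208],0,0],
    [[0,0,0.208],0,0],
  ],
)

```text
t: 2.75
tcp_pos: [0.6442, 0.1421, 0.0518]
ee_rot: [[0.985, -0.173, -0.009], [-0.173, -0.985, -0.001], [-0.008, 0.002, -1.0]]
contact_force: [0.0, -0.3, 0.1]
grip_width: 0.0009
```

```bash
python3 - <<'E'
from h import *
from bench import bot
p=np.load("p.npy");press(bot,p);print(bot.sense()["ee_rot"].round(3))
cv2.imwrite("pics/s2.png",cv2.resize(bot.read_camera("scene")[130:330,270:450],None,fx=3,fy=3))
E
```

```text
tcp in press mm [ -3.5 245.8  51.8] F press [ 0.07 -0.34  0.14] t 2.75 grip 0.0009
[[ 0.985 -0.173 -0.009]
 [-0.173 -0.985 -0.001]
 [-0.008  0.002 -1.   ]]
```

View pics/s2.png

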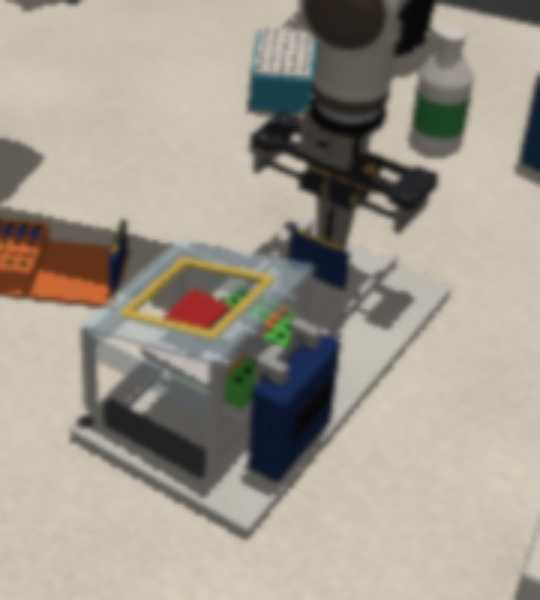

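apply_moves(
  targets=[
    [[0.003,0.008,0],0,0],
    [[0.003,0.014,0],0,0],
    [[0.003,0.02,0],0,0],
    [[0.003,0.025,0],0,0],
    [[0.003,0.03,0],0,0],
  ],
)

```text
t: 3.42
tcp_pos: [0.6461, 0.1137, 0.0562]
ee_rot: [[0.985, -0.171, 0.001], [-0.171, -0.985, 0.001], [0.001, -0.001, -1.0]]
contact_force: [0.8, 1.8, 2.0]
grip_width: 0.0006
```

```bash
python3 - <<'E'
from h import *
from bench import bot
p=np.load("p.npy");press(bot,p)
E
```

```text
tcp in press mm [  3.1 218.1  56.2] F press [0.45 1.93 1.98] t 3.42 grip 0.0006
```

apply_moves(
  targets=[
    [[-0.001,0.009,0],0,0],
    [[-0.001,0.018,0],0,0],
    [[-0.001,0.027,0],0,0],
    [[-0.001,0.034,0],0,0],
    [[-0.001,0.04,0],0,0],
  ],
)

```text
t: 4.05
tcp_pos: [0.638, 0.0739, 0.0557]
ee_rot: [[0.985, -0.171, 0.001], [-0.171, -0.985, 0.0], [0.001, -0.0, -1.0]]
contact_force: [3.7, 3.7, 2.2]
grip_width: 0.0005
```

```bash
python3 - <<'E'
from h import *
from bench import bot
p=np.load("p.npy");press(bot,p)
cv2.imwrite("pics/s3.png",cv2.resize(bot.read_camera("scene")[130:330,270:450],None,fx=3,fy=3))
E
```

```text
tcp in press mm [  1.7 177.5  55.7] F press [3.01 4.28 2.17] t 4.05 grip 0.0005
```

View pics/s3.png

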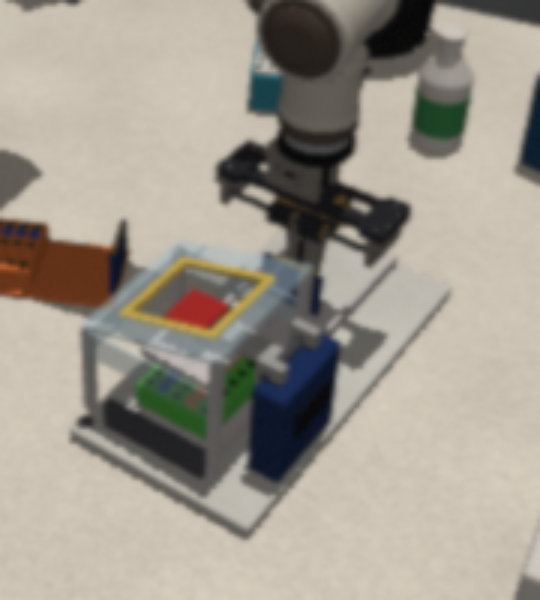

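apply_moves(
  targets=[
    [[0,0.004,0],0,0],
    [[0,0.008,0],0,0],
    [[0,0.011,0],0,0],
    [[0,0.013,0],0,0],
    [[0,0.013,0],0,0],
  ],
)

```text
t: 4.72
tcp_pos: [0.6353, 0.0613, 0.0554]
ee_rot: [[0.985, -0.171, -0.001], [-0.171, -0.985, -0.0], [-0.001, 0.001, -1.0]]
contact_force: [2.1, 2.1, 1.7]
grip_width: 0.0003
```

```bash
python3 - <<'E'
from h import *
from bench import bot
p=np.load("p.npy");press(bot,p)
E
```

```text
tcp in press mm [  1.1 164.6  55.4] F press [1.76 2.39 1.73] t 4.72 grip 0.0003
```

apply_moves(
  targets=[
    [[0,0.002,0],0,0],
    [[0,0.004,0],0,0],
    [[0,0.006,0],0,0],
    [[0,0.006,0],0,0],
  ],
)

```text
t: 5.22
tcp_pos: [0.6348, 0.0581, 0.0557]
ee_rot: [[0.985, -0.171, 0.001], [-0.171, -0.985, 0.004], [-0.0, -0.004, -1.0]]
contact_force: [3.4, 11.2, 0.0]
grip_width: 0.0005
```

```bash
python3 - <<'E'
from h import *
from bench import bot
p=np.load("p.npy");press(bot,p)
E
```

```text
tcp in press mm [  1.1 161.4  55.7] F press [ 1.51 11.58  0.  ] t 5.22 grip 0.0005
```

apply_moves(
  targets=[
    [[0,0.002,0],0,0],
    [[0,0.002,0],0,0],
    [[0,0.002,0],0,0],
  ],
)

```text
t: 5.6
tcp_pos: [0.6347, 0.058, 0.0562]
ee_rot: [[0.985, -0.171, 0.002], [-0.171, -0.985, 0.007], [0.0, -0.007, -1.0]]
contact_force: [3.7, 16.9, 2.6]
grip_width: 0.0004
```

```bash
python3 - <<'E'
from h import *
from bench import bot
p=np.load("p.npy");press(bot,p)
cv2.imwrite("pics/s4.png",cv2.resize(bot.read_camera("scene")[190:320,280:430],None,fx=5,fy=5,interpolation=cv2.INTER_CUBIC))
E
```

```text
tcp in press mm [  1.1 161.2  56.2] F press [ 0.86 17.27  2.63] t 5.6 grip 0.0004
```

View pics/s4.png

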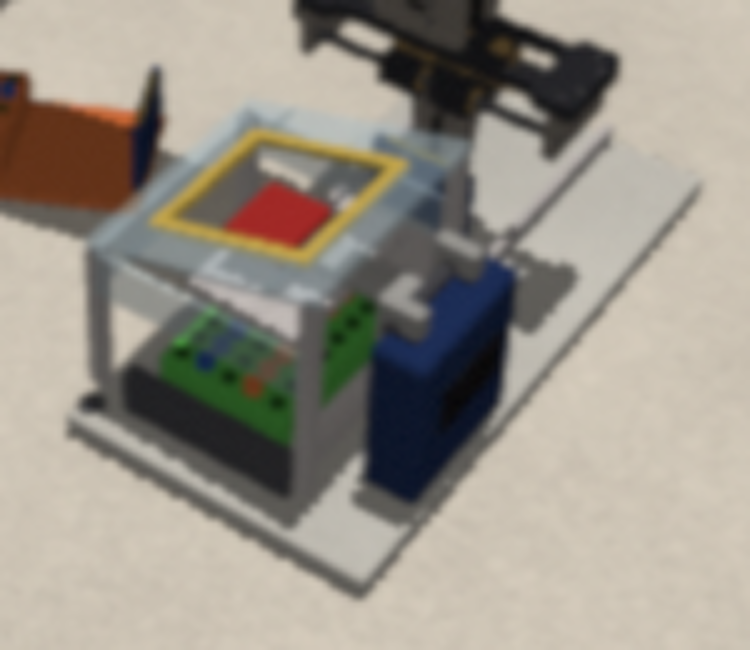

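The sled is hard on the stop: force rose to 17 N with no further motion, and the TCP is at y=161 against an expected 162. I'll back off horizontally, then go up.

apply_moves(
  targets=[
    [[0,-0.006,0],0,0],
    [[0,-0.02,0],0,0],
    [[0,-0.04,0],0,0],
    [[0,-0.055,0],0,0],
    [[0,-0.055,0],0,0],
  ],
)

```text
t: 6.28
tcp_pos: [0.6437, 0.1093, 0.0555]
ee_rot: [[0.986, -0.169, -0.0], [-0.169, -0.986, -0.0], [-0.0, 0.0, -1.0]]
contact_force: [-0.4, -0.8, -0.2]
grip_width: 0.0004
```

apply_moves(
  targets=[
    [[0,0,-0.05],0,0],
    [[0,0,-0.1],0,0],
    [[0,0,-0.16],0,0],
    [[0,0,-0.2],0,0],
    [[0,0,-0.2],0,0],
  ],
)

```text
t: 6.9
tcp_pos: [0.6459, 0.1075, 0.2606]
ee_rot: [[0.985, -0.171, 0.009], [-0.171, -0.985, -0.001], [0.009, -0.001, -1.0]]
contact_force: [0.8, -0.0, -0.3]
grip_width: 0.0002
```

```bash
python3 - <<'E'
from h import *
from bench import bot
p=np.load("p.npy");press(bot,p)
c=bot.calibration("wrist");im=bot.read_camera("wrist")
cv2.imwrite("pics/w5.png",im)
im=bot.read_camera("top");cv2.imwrite("pics/top5.png",im)
X=W(p,[[-10,0,250]])[0];go(bot,X,[np.cos(p[2]),np.sin(p[2])])
ct=bot.calibration("top")
im=cv2.resize(im,None,fx=4,fy=4,interpolation=cv2.INTER_CUBIC)
for Q in(WIN,BED,np.array([[-35,152,73],[35,152,73],[35,144,73],[-35,144,73]]),np.array([[-31,25,125],[11,25,125],[11,-25,125],[-31,-25,125]])):
    q=(proj(ct,W(p,Q))*4+1.5).round().astype(int);cv2.polylines(im,[q],True,(255,0,255),1,cv2.LINE_AA)
cv2.imwrite("pics/top5c.png",im[400:880,960:1680])
E
```

```text
tcp in press mm [  3.9 211.9 260.6] F press [ 0.84  0.09 -0.26] t 6.9 grip 0.0002
t 7.0 tcp [0.6435 0.1076 0.2549] F [-0.61  0.44 -0.96] shift [-0.0102  0.2117  0.005 ]
roll -0.0063
```

View pics/top5c.png

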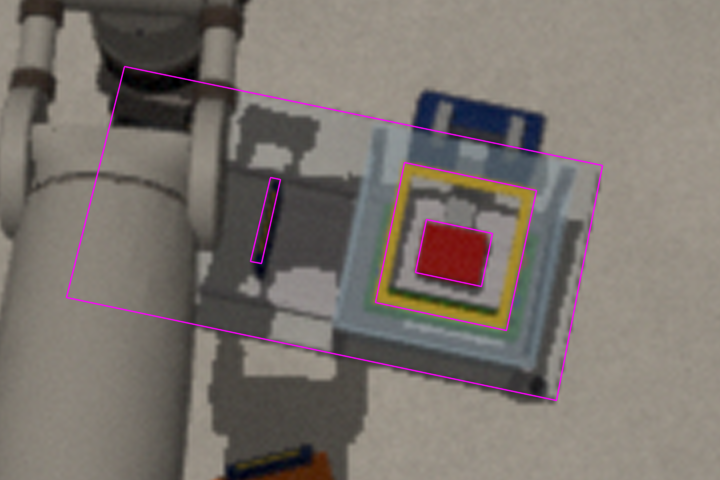

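View pics/w5.png

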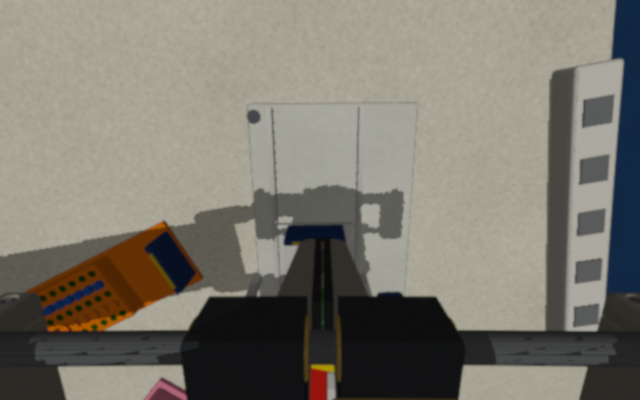

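The tab sits at its predicted home position and the window outline fits. Next I'll move above the window.

apply_moves(
  targets=[
    [[-0.002,0.05,0],0,0],
    [[-0.005,0.105,0],0,0],
    [[-0.008,0.16,0],0,0],
    [[-0.011,0.212,0],-0.005,0],
    [[-0.011,0.212,0],-0.005,0],
  ],
)

```text
t: 7.62
tcp_pos: [0.5947, -0.102, 0.2528]
ee_rot: [[0.985, -0.171, -0.005], [-0.171, -0.985, 0.001], [-0.005, -0.0, -1.0]]
contact_force: [-0.1, 0.5, 1.4]
grip_width: 0.0009
```

apply_moves(
  targets=[
    [[0,0,0],0,0],
  ],
)

```text
t: 7.75
tcp_pos: [0.5959, -0.0984, 0.2537]
ee_rot: [[0.986, -0.167, -0.003], [-0.167, -0.986, 0.002], [-0.003, -0.001, -1.0]]
contact_force: [-0.7, -0.0, -0.6]
grip_width: 0.0006
```

```bash
python3 - <<'E'
from h import *
from bench import bot
p=np.load("p.npy");press(bot,p)
X=W(p,[[-10,0,200]])[0];go(bot,X,[np.cos(p[2]),np.sin(p[2])])
cv2.imwrite("pics/w6.png",bot.read_camera("wrist"))
cv2.imwrite("pics/s6.png",cv2.resize(bot.read_camera("scene")[150:310,270:430],None,fx=3.7,fy=3.7,interpolation=cv2.INTER_CUBIC))
E
```

```text
tcp in press mm [-11.3   0.6 253.7] F press [-0.71 -0.13 -0.62] t 7.75 grip 0.0006
t 7.75 tcp [ 0.5959 -0.0984  0.2537] F [-0.72 -0.02 -0.62] shift [0.0015 0.0006 0.0537]
roll -0.0013
```

View pics/w6.png

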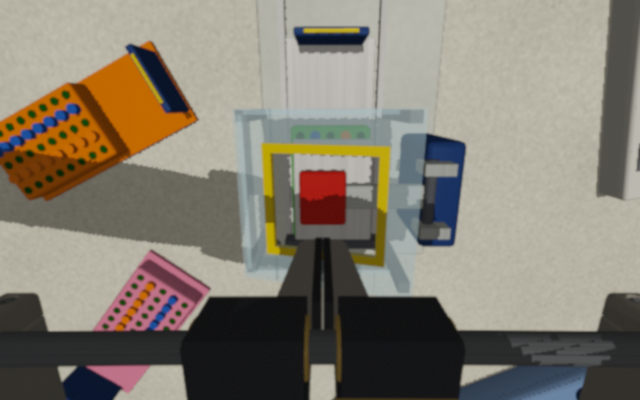

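View pics/s6.png

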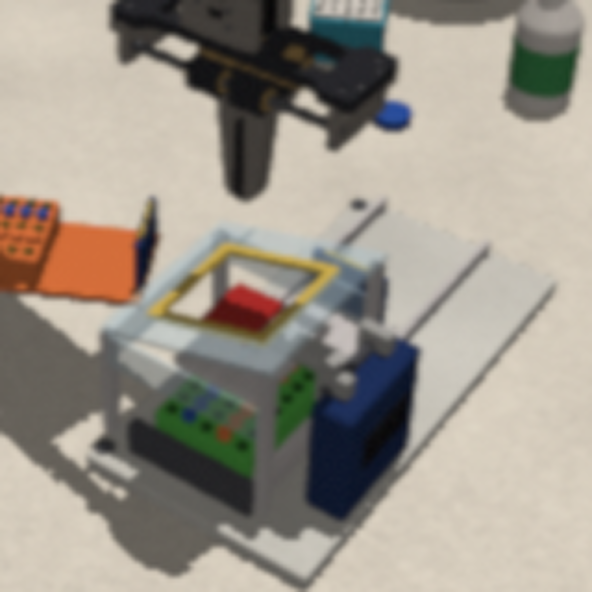

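```bash
python3 - <<'E'
from h import *
from bench import bot
p=np.load("p.npy");c=bot.calibration("wrist")
print(proj(c,W(p,WIN)).round(1))
print(proj(c,W(p,[[-31,25,125],[11,25,125],[11,-25,125],[-31,-25,125]])).round(1))
print("tab home",proj(c,W(p,[[-35,152,73],[35,152,73]])).round(1))
E
```

```text
[[262.5 145.6]
 [392.  149.8]
 [384.7 269.8]
 [267.9 255.4]]
[[299.6 174.2]
 [348.  174.3]
 [346.7 228.4]
 [300.6 228.3]]
tab home [[296.5  25. ]
 [373.7  25. ]]
```

The wrist view agrees within about 3 mm (slightly toward +y). The margin is ample, so I'll descend.

apply_moves(
  targets=[
    [[0.0015,-0.001,0.025],0,0],
    [[0.0015,-0.001,0.05],0,0],
    [[0.0015,-0.001,0.075],0,0],
    [[0.0015,-0.001,0.09],0,0],
    [[0.0015,-0.001,0.09],0,0],
  ],
)

```text
t: 8.48
tcp_pos: [0.5976, -0.0973, 0.1643]
ee_rot: [[0.986, -0.165, -0.002], [-0.165, -0.986, 0.001], [-0.003, -0.001, -1.0]]
contact_force: [-0.5, -0.1, 1.0]
grip_width: 0.0002
```

```bash
python3 - <<'E'
from h import *
from bench import bot
p=np.load("p.npy");press(bot,p)
cv2.imwrite("pics/w7.png",bot.read_camera("wrist"))
cv2.imwrite("pics/s7.png",cv2.resize(bot.read_camera("scene")[150:310,270:430],None,fx=3.7,fy=3.7,interpolation=cv2.INTER_CUBIC))
E
```

```text
tcp in press mm [ -9.8   2.  164.3] F press [-0.44 -0.15  1.02] t 8.47 grip 0.0002
```

View pics/s7.png

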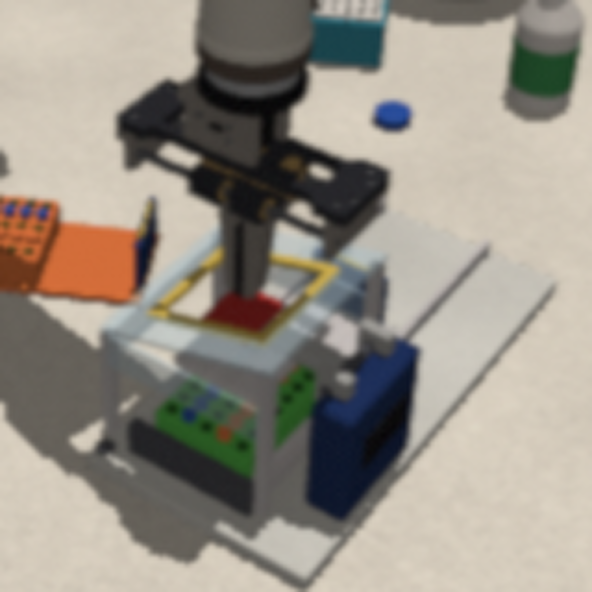

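View pics/w7.png

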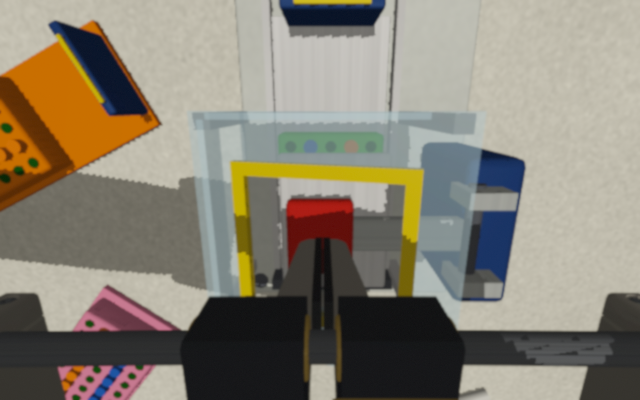

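apply_moves(
  targets=[
    [[0,0,0.01],0,0],
    [[0,0,0.018],0,0],
    [[0,0,0.024],0,0],
    [[0,0,0.03],0,0],
    [[0,0,0.035],0,0],
  ],
)

```text
t: 9.2
tcp_pos: [0.5978, -0.0983, 0.1303]
ee_rot: [[0.986, -0.166, -0.001], [-0.166, -0.986, 0.0], [-0.001, -0.0, -1.0]]
contact_force: [-3.3, 1.2, 4.4]
grip_width: 0.0006
```

```bash
python3 - <<'E'
from h import *
from bench import bot
p=np.load("p.npy");press(bot,p)
E
```

```text
tcp in press mm [ -9.4   1.  130.3] F press [-3.45  0.68  4.41] t 9.2 grip 0.0006
```

apply_moves(
  targets=[
    [[0,0,0.003],0,0],
    [[0,0,0.006],0,0],
    [[0,0,0.009],0,0],
    [[0,0,0.009],0,0],
  ],
)

```text
t: 9.7
tcp_pos: [0.5984, -0.0984, 0.1217]
ee_rot: [[0.986, -0.166, 0.0], [-0.166, -0.986, -0.0], [0.0, 0.0, -1.0]]
contact_force: [-3.6, 1.0, 4.5]
grip_width: 0.0004
```

```bash
python3 - <<'E'
from h import *
from bench import bot
p=np.load("p.npy");press(bot,p)
E
```

```text
tcp in press mm [ -8.9   1.  121.7] F press [-3.69  0.36  4.52] t 9.7 grip 0.0004
```

apply_moves(
  targets=[
    [[0,0,0.002],0,0],
    [[0,0,0.004],0,0],
    [[0,0,0.004],0,0],
  ],
)

```text
t: 10.07
tcp_pos: [0.5986, -0.0985, 0.1207]
ee_rot: [[0.986, -0.166, 0.0], [-0.166, -0.986, -0.001], [0.0, 0.0, -1.0]]
contact_force: [-12.0, 2.3, 20.0]
grip_width: 0.0007
```

```bash
python3 - <<'E'
from h import *
from bench import bot
p=np.load("p.npy");press(bot,p)
E
```

```text
tcp in press mm [ -8.7   1.  120.7] F press [-12.2    0.28  20.  ] t 10.07 grip 0.0007
```

The lever is at its hard stop: 20 N at a tip height of about 102 mm. I'll hold it for more than 2 s.

apply_moves(
  targets=[
    [[0,0,0],0,0],
    [[0,0,0],0,0],
    [[0,0,0],0,0],
    [[0,0,0],0,0],
    [[0,0,0],0,0],
  ],
)

```text
t: 10.7
tcp_pos: [0.5986, -0.0984, 0.1207]
ee_rot: [[0.986, -0.166, 0.001], [-0.166, -0.986, -0.001], [0.001, 0.001, -1.0]]
contact_force: [-11.3, 3.3, 19.7]
grip_width: 0.0002
```

apply_moves(
  targets=[
    [[0,0,0],0,0],
    [[0,0,0],0,0],
    [[0,0,0],0,0],
    [[0,0,0],0,0],
    [[0,0,0],0,0],
  ],
)

```text
t: 11.32
tcp_pos: [0.5986, -0.0985, 0.1207]
ee_rot: [[0.986, -0.166, 0.0], [-0.166, -0.986, -0.001], [0.001, 0.001, -1.0]]
contact_force: [-11.0, 2.4, 20.7]
grip_width: 0.0005
```

```bash
python3 - <<'E'
from h import *
from bench import bot
p=np.load("p.npy");press(bot,p)
cv2.imwrite("pics/s8.png",cv2.resize(bot.read_camera("scene")[150:310,270:430],None,fx=3.7,fy=3.7,interpolation=cv2.INTER_CUBIC))
E
```

```text
tcp in press mm [ -8.7   1.  120.7] F press [-11.23   0.52  20.66] t 11.32 grip 0.0005
```

View pics/s8.png

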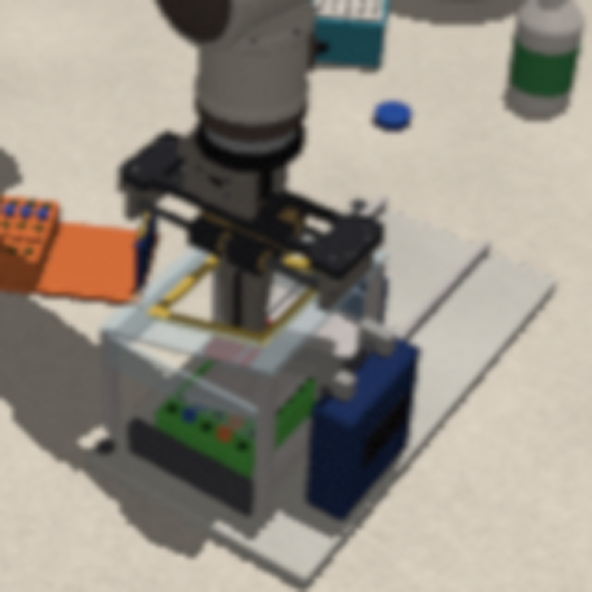

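apply_moves(
  targets=[
    [[0,0,0],0,0],
    [[0,0,0],0,0],
    [[0,0,0],0,0],
    [[0,0,0],0,0],
    [[0,0,0],0,0],
  ],
)

```text
t: 12.0
tcp_pos: [0.5986, -0.0984, 0.1207]
ee_rot: [[0.986, -0.166, 0.0], [-0.166, -0.986, -0.001], [0.001, 0.0, -1.0]]
contact_force: [-11.6, 2.3, 19.9]
grip_width: 0.0005
```

apply_moves(
  targets=[
    [[0,0,0],0,0],
    [[0,0,0],0,0],
    [[0,0,0],0,0],
    [[0,0,0],0,0],
    [[0,0,0],0,0],
  ],
)

```text
t: 12.62
tcp_pos: [0.5986, -0.0984, 0.1207]
ee_rot: [[0.986, -0.166, 0.0], [-0.166, -0.986, -0.001], [0.001, 0.0, -1.0]]
contact_force: [-10.8, 2.7, 20.5]
grip_width: 0.0008
```

apply_moves(
  targets=[
    [[0,0,-0.006],0,0],
    [[0,0,-0.014],0,0],
    [[0,0,-0.022],0,0],
    [[0,0,-0.032],0,0],
    [[0,0,-0.045],0,0],
  ],
)

```text
t: 13.25
tcp_pos: [0.5984, -0.0983, 0.163]
ee_rot: [[0.986, -0.166, 0.0], [-0.166, -0.986, 0.0], [0.0, -0.0, -1.0]]
contact_force: [0.1, -0.5, -0.6]
grip_width: 0.0002
```

apply_moves(
  targets=[
    [[0,0,-0.02],0,0],
    [[0,0,-0.05],0,0],
    [[0,0,-0.09],0,0],
    [[0,0,-0.13],0,0],
    [[0,0,-0.13],0,0],
  ],
)

```text
t: 13.88
tcp_pos: [0.6003, -0.099, 0.2982]
ee_rot: [[0.986, -0.166, 0.009], [-0.166, -0.986, -0.003], [0.009, 0.002, -1.0]]
contact_force: [0.1, -0.2, 0.6]
grip_width: 0.0008
```

```bash
python3 - <<'E'
from h import *
from bench import bot
p=np.load("p.npy");press(bot,p)
cv2.imwrite("pics/w9.png",bot.read_camera("wrist"))
cv2.imwrite("pics/s9.png",cv2.resize(bot.read_camera("scene")[150:310,270:430],None,fx=3.7,fy=3.7,interpolation=cv2.INTER_CUBIC))
c=bot.calibration("wrist");print("tab",proj(c,W(p,[[-35,152,73],[35,152,73],[-35,144,73]])).round(1))
print("pad rest",proj(c,W(p,[[-31,25,125],[11,25,125],[11,-25,125],[-31,-25,125]])).round(1))
print("pad down~",proj(c,W(p,[[-31,25,95],[11,25,105]])).round(1))
E
```

```text
tcp in press mm [ -6.9   0.7 298.2] F press [ 0.14 -0.16  0.59] t 13.88 grip 0.0008
tab [[296.6  33.6]
 [365.3  33.5]
 [296.8  42.3]]
pad rest [[299.7 166.1]
 [342.6 166.1]
 [341.7 214.5]
 [300.7 214.6]]
pad down~ [[301.6 161.3]
 [341.4 162.8]]
```

View pics/w9.png

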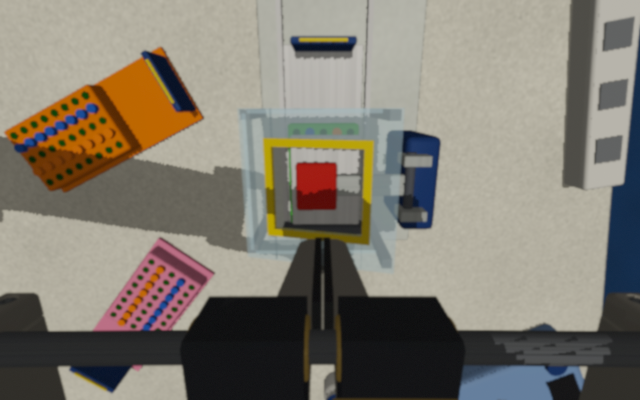

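View pics/s9.png

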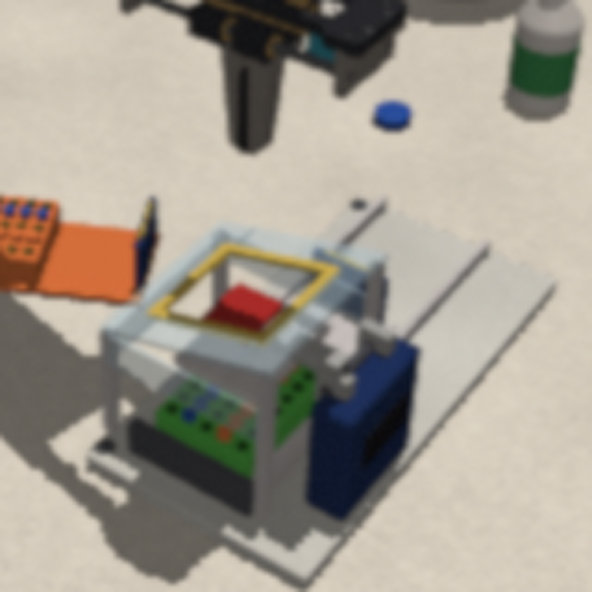

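apply_moves(
  targets=[
    [[0,0,0],0,0],
    [[0,0,0],0,0],
  ],
)

```text
t: 14.22
tcp_pos: [0.5977, -0.0981, 0.2911]
ee_rot: [[0.986, -0.166, -0.002], [-0.166, -0.986, 0.001], [-0.003, -0.001, -1.0]]
contact_force: [0.6, 0.1, -0.3]
grip_width: 0.0003
```

```bash
python3 - <<'E'
from bench import bot
print(bot.finish_job(),bot.sense()["contact_force"])
E
```

```text
the job is handed in; nothing more can be done
the job is handed in; nothing more can be done
```

I pushed the green-rack sled home, worked the lever through the window, and handed the job in at about 14 s; no verdict was reported.

- **Sled:** I pushed it by its tab along the channel for about 63 mm. It stopped hard at 17 N with no further motion, and the TCP was at press y = 161 mm where I expected about 162.
- **Lever:** I went straight down through the window with the fingers closed and pressed the pad to its stop. The force held at about 20 N with the fingertips 102 mm above the bench, for about 2.6 s. I then lifted straight out.

In the last pictures the pad is back up, the rack is in the same place as before the press, and the arm is clear with about 0 N of contact. I saw no force suggesting contact with the guard. I also saw nothing else moved, though I did not compare every bystander's position.

**One disagreement:** in the last wrist picture the outlines differed from my model by about 3 px (roughly 3 mm). The pad appeared towards +y and the tab towards -y. I put this down to the arm still settling and calibration error. A sled short of home would have shown the tab off towards +y instead.

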